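# Let the cleaning ball out of the pipe trap

## Task

Press the yellow end of the resting lever down with closed fingertips so that its other end raises the heavy red flap of the ball trap, and keep it down until the blue cleaning ball has rolled out to the lower end of the chute. Then ease the lever back up so that the flap settles shut without slamming, and move clear. Work only through the lever, which stays in its saddle: do not touch the flap or the ball, do not lift anything, and leave the gauge, the sensor and the green cap where they are.

Things in the scene. Friction and masses are not known exactly. Their poses are not given: they have to be found in the camera images.
- trap: Steel ball trap bolted to the table. Origin on the table under the lever's pivot, z up, y along the lever from its yellow pressing end (-y) to the flap (+y). Base plate 6 mm thick, x -55 to 55, y -310 to 290 mm; chute and housing beside the lever at x 40 to 140. Two saddle cheeks, open at the top, 110 mm high at x 22 to 32 and -22 to -32, carry the lever's pin.
- chute_end (a point): Centre of the ball's resting place at the chute's lower end: (90, -135, 29) mm in the trap's frame. The chute is open-topped, 50 mm wide inside, its floor sloping down at 6 degrees from the flap (y about 100) to an end wall at y -150; its walls stand about 28 mm above its floor.
- lever_pad (a point): Centre of the top of the lever's yellow pressing plate (48 mm across, 46 mm along the lever), 250 mm from the pivot. At rest 165 mm above the table, the lever sloping 14 degrees up to it. Pressed onto its hard stop (a rubber-topped post under the bar) it is about 101 mm lower, only a few mm shifted in plan. The push is about 3 to 8 N until the stop; let go, the flap's weight drives it back up.
- lever_pivot (a point): Middle of the lever's cross pin (12 mm diameter), 94 mm above the table. The lever is a loose steel bar 22 mm wide, 12 mm thick, 370 mm long, 0.5 kg; it merely rests in the open saddle by this pin, its short end (100 mm beyond the pivot, +y) under the flap's side tab.
- flap (a joint): Angle (rad) of the heavy red flap (about 3 kg, 180 mm long, with a sight window), hinged along its far (+y) edge: 0 shut, growing as its front rises; about 0.235 with the lever pressed onto its stop. The ball can pass under it above about 0.18. Nothing holds it open: it falls shut when the lever is let go.
- flap_edge (a point): Middle of the top of the flap's front edge, above the hanging gate plate that holds the ball back; 88 mm above the table when shut.
- ball_center (a point): Centre of the blue cleaning ball, 30 mm diameter, 20 g. It starts behind the shut flap, seen through the window, and rolls by itself down the chute within about 1.5 s once the flap is high enough.
- gauge_mid (a point): Bystander: middle of a loose pressure gauge lying face up, 62 mm diameter, 28 mm high, with a brass stem 26 mm long at its side.
- sensor_mid (a point): Bystander: middle of a loose upright steel sensor with an orange ring, 38 mm diameter at the foot, 84 mm high.
- cap_mid (a point): Bystander: middle of a loose green pipe cap, 60 mm diameter, 30 mm high.

How it is judged:
On the way, in this order (a step that is already met when the one before it is completed fails the run):
1. the flap is being raised by the lever (value of joint flap above 0.1 rad), for 0.05 s.
2. the ball has rolled out to the lower end of the chute (y of ball_center in the frame of trap between -0.15 and -0.09 m and x of ball_center in the frame of trap between 0.06 and 0.12 m and z of ball_center in the frame of trap below 0.05 m), for 0.2 s.
At the end, for the whole second after the job is handed in: The ball lies at rest in the lowest 60 mm of the chute, the flap is shut (within 0.03 rad), and the lever rests in its saddle (pivot within 10 mm of its start) with its yellow end up again (all of step 2 and value of joint flap below 0.03 rad and linear speed of ball below 0.08 m/s and distance of lever_pivot from where it was at the start of the episode below 0.01 m and z of lever_pad in the frame of trap above 0.14 m); the robot touches nothing.
It fails at once if the flap is touched by the robot (contact force between any of the fingers, the arm and flap above 0.5 N).
It fails at once if the ball is touched by the robot (contact force between any of the fingers, the arm and ball above 0.3 N).
It fails at once if the lever is lifted or dragged out of its saddle (pivot moved over 12 mm) (distance of lever_pivot from where it was at the start of the episode above 0.012 m).
It fails at once if the flap is let slam (falls faster than 1.5 rad/s) (velocity of joint flap below -1.5 rad/s).
It fails at once if a bystander is moved by more than 20 mm (distance of any of gauge_mid, sensor_mid, cap_mid from where it was at the start of the episode above 0.02 m).
It also fails if it takes over 35 s, if anything falls off the work surface, if the arm or the gripper's body presses on something with over 40 N, if the wrist force passes 120 N, or if a joint passes its speed limit or range.

## Robot

A 6-joint arm with a two-finger parallel gripper is mounted at the origin on the work surface. World frame = base frame: x ahead of the robot, y to its left, z up, the work surface at z = 0. Lengths are in m, angles in rad, forces in N, time in s.
With the tool pointing down it reaches from about 0.25 to 0.725 m from the base axis. Payload 4 kg.
Tool frame: the origin (TCP) lies on the centre line of the jaws, within the pads' length; the fingertips stand 22 mm ahead of it and the grasp point (between the pads) lies 3 mm ahead of it; z points along the fingers, y is the line along which they close (so a half turn about z gives the same grasp; the last joint's range is limited). The gripper opens to 85 mm and grips with 20 to 120 N. Pads are 22 mm wide; open, the fingers measure 114 mm over their backs; the gripper's body (76 mm by 85 mm) begins 54 mm behind the grasp point. The pads swing forward as they close: fully open they stand 13 mm farther back than shut.
Start: joints at [1.201, 0.241, 0.005, 1.335, 0, 1.571], TCP at [0.181, 0.466, 0.253] pointing down, gripper open.
Joint ranges: [-2.72, 2.72], [-1.05, 1.87], [-1.09, 1.28], [-1.99, 2.15], [-1.42, 1.44], [-3.14, 3.14]. Speed limits (rad/s): [2.79, 2.79, 3.14, 3.14, 3.14, 3.14].

## Interface

Orientations are given as a unit quaternion [x, y, z, w].
In Python, from workcell import bot gives the robot as it stands.
- The arm moves only by the shell command python3 -m inch 'ROWS'. ROWS is JSON, one flat list of numbers, 7 for each row, row after row: the shift along the world's x, y, z in mm, then the turn, a rotation vector about the world's x, y, z in rad, then the opening in per cent of the stroke, from 0 (shut) to 100 (fully open). A call has 1 to 8 rows; each row is the pose to reach, as a shift and turn from the pose commanded when the call began; what a row does not reach only later rows make up. A row lasts 1/12 s, in which the tool goes at most 41.7 mm and 7.16 degrees, less where a joint would pass 70% of its speed; a pose out of reach is approached as far as the arm can. A call with a gripper value outside its range is refused whole. The fingers move at their own pace and stop on an object; the grip force is fixed at half the most. Time passes only in rows, so rows that repeat a pose let the fingers close. It gives the time, the measured TCP pose, the force, the opening and the grip force at its end, in the units of the state.
- bot.get_obs(): the state, without advancing time (a new reading comes with each control period).
- bot.camera(name): name is "side" or "top" or "wrist"; returns the picture (384x512x3 uint8, blue, green, red); there is no depth.
- bot.camera_info(name): a dict with "intrinsics" (3x3 intrinsics, pixels), "camera_from_world" (4x4, takes a point from world to camera coordinates); the wrist camera has in their place "hand_eye" (4x4, takes a point from camera to tool coordinates, whose origin is the TCP and whose axes are the flange's). Camera axes: x right, y down, z forward; pixel columns grow to the right and rows downward; lengths in m; the calibration is good to about 2 mm. A picture is of the moment at which its call begins: read the wrist's pose just before it. camera_info takes no time and is no camera call.
- bot.job_done(): hands the job in; it is judged then, once.
Trained networks look in the newest picture that a camera, given by its name, has taken for a name from the list of things; names that differ only in an ending like _2 or _b are one class to them, and where a whole thing is asked for, a point or a joint stands for the part that bears it (a point fixed in the world has none). Each returns a list of dicts, best first, with "confidence" (0 to 1); they miss things now and then, are a little off and sometimes report something else, mostly with a low value. They report only what shows in the picture. A call takes as long as a camera call.
- bot.silhouettes(camera, target): "mask" (384x512 bool, what is visible of it) and "uv" ([column, row] in pixels, amid what is visible of it).
- bot.spot_point(camera, target): "uv" ([column, row] in pixels: a listed point, or the origin of a listed thing).
The state is a dict: "clock": time; "joint_pos": joint angles; "joint_vel": joint speeds; "tau": joint torques, N m; "eef_pos": TCP position; "tool_rot": TCP orientation; "ft_force": force on the tool from outside, world axes, zero at the start; "ft_torque": the same for the moment, N m; "grip_width": finger opening in m; "grasp_force": force on a finger pad.
Only numpy, scipy, OpenCV 4.12 (cv2) and the standard library are available. Lean on these libraries where they do the work, as an engineer would, in place of code of your own. Each camera call takes 0.05 s, during which the arm holds its last target. There are 200 camera calls.

## Working session

There is one attempt and no reset: what is moved stays moved. The work goes in short steps, Python scripts to look and compute and a shell command to move; the robot and the scene stay as the last step left them, time stands still between calls to the robot, and variables do not carry over. Pictures are saved under pics/ and viewed, at most 10 in all, crops included, and the job is handed in when it is done.

```bash
mkdir -p pics
cat > h.py <<'E'
import numpy as np,cv2
from workcell import bot
def P(c):
    i=bot.camera_info(c);return np.array(i["intrinsics"])@np.array(i["camera_from_world"])[:3]
def tri(a,b):
    x=cv2.triangulatePoints(P("side"),P("top"),np.array(a,float).reshape(2,1),np.array(b,float).reshape(2,1))
    return (x[:3]/x[3]).ravel()
E
python3 - <<'E'
from h import *
ims=[]
for c in("side","top"):
    ims.append(bot.camera(c))
cv2.imwrite("pics/a.png",cv2.resize(np.vstack(ims),(448,672))[:600] if 0 else cv2.resize(np.hstack(ims),(800,300)))
cv2.imwrite("pics/top.png",ims[1]);cv2.imwrite("pics/side.png",ims[0])
for n in "lever_pad lever_pivot flap_edge chute_end ball_center gauge_mid sensor_mid cap_mid trap".split():
    r=[bot.spot_point(c,n) for c in("side","top")]
    print(n,[[(np.round(d["uv"]).tolist(),round(d["confidence"],2)) for d in q[:2]] for q in r])
    if all(r): print("  ",tri(r[0][0]["uv"],r[1][0]["uv"]).round(3))
o=bot.get_obs();print(o["clock"],o["eef_pos"],o["tool_rot"],o["grip_width"])
E
```

```text
lever_pad [[([312.0, 238.0], 0.95)], [([342.0, 162.0], 0.79)]]
   [ 0.62  -0.168  0.166]
lever_pivot [[([275.0, 198.0], 0.9), ([272.0, 223.0], 0.39)], [([254.0, 183.0], 0.7)]]
   [0.574 0.07  0.09 ]
flap_edge [[([294.0, 176.0], 0.74)], [([217.0, 162.0], 0.86)]]
   [0.645 0.181 0.082]
chute_end [[([321.0, 238.0], 0.76)], [([289.0, 150.0], 0.94)]]
   [ 0.693 -0.038  0.022]
ball_center [[], []]
gauge_mid [[([225.0, 230.0], 0.72)], [([268.0, 235.0], 0.62), ([372.0, 156.0], 0.36)]]
   [0.426 0.027 0.015]
sensor_mid [[([247.0, 273.0], 0.55)], [([326.0, 215.0], 0.45)]]
   [ 0.479 -0.146  0.034]
cap_mid [[([345.0, 320.0], 0.85)], [([373.0, 152.0], 0.71)]]
   [ 0.683 -0.298  0.03 ]
trap [[([274.0, 222.0], 0.65)], [([254.0, 183.0], 0.66)]]
   [ 0.584  0.069 -0.004]
1.0 [0.1807048  0.46621444 0.25331899] [1.83830430e-01 9.82957971e-01 2.42705283e-05 9.10976609e-06] 0.08541083191291898
```

View pics/top.png

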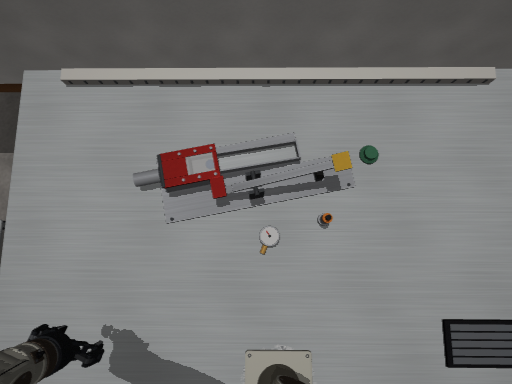

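View pics/side.png

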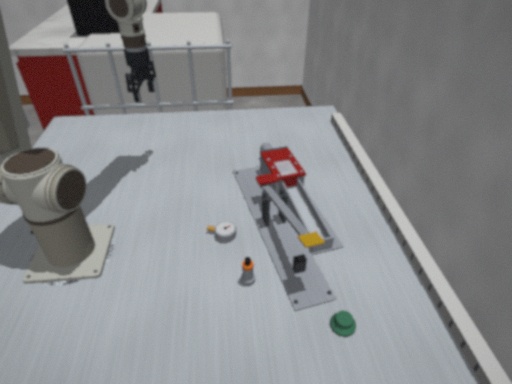

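The views agree on the geometry: pad at about (0.620, -0.168, 0.166), pivot at (0.576, 0.070, 0.09), and the lever runs along (0.18, -0.98) towards the pad. In the top view the yellow pad is at (342,162), the red flap at about (190,165) and the cap at (370,154). I'll approach high with the fingers closed.

```bash
python3 -m inch '[22,-32,2,0,0,0,0, 44,-64,5,0,0,0,0, 66,-96,10,0,0,0,0, 88,-128,10,0,0,0,0, 110,-160,10,0,0,0,0, 132,-192,10,0,0,0,0, 154,-224,10,0,0,0,0, 176,-256,10,0,0,0,0]'
python3 -m inch '[22,-32,0,0,0,0,0, 44,-64,0,0,0,0,0, 66,-96,0,0,0,0,0, 88,-128,0,0,0,0,0, 110,-160,0,0,0,0,0, 132,-192,0,0,0,0,0, 154,-224,0,0,0,0,0, 176,-256,0,0,0,0,0]'
```

```text
clock: 1.67
eef_pos: [0.3574, 0.2086, 0.2636]
tool_rot: [0.184, 0.983, 0.0, 0.0]
ft_force: [1.6, 0.7, -0.1]
grip_width: 0.0003
grasp_force: 0.0
clock: 2.33
eef_pos: [0.5335, -0.0477, 0.2634]
tool_rot: [0.184, 0.983, 0.0, 0.0]
ft_force: [1.0, 1.3, 1.0]
grip_width: 0.0002
grasp_force: 0.0
```

```bash
python3 -m inch '[20,-28,0,0,0,0,0, 40,-56,0,0,0,0,0, 60,-84,0,0,0,0,0, 78,-108,-8,0,0,0,0, 86,-119,-25,0,0,0,0, 86,-119,-43,0,0,0,0, 86,-119,-48,0,0,0,0, 86,-119,-48,0,0,0,0]'
python3 - <<'E'
from h import *
s=bot.camera("side");w=bot.camera("wrist");t=bot.camera("top")
a=[cv2.resize(s[150:330,200:400],(400,360)),cv2.resize(t[90:270,242:442],(400,360))]
cv2.imwrite("pics/b.png",np.hstack(a))
for c in("side","top","wrist"):print(c,bot.spot_point(c,"lever_pad")[:1])
o=bot.get_obs();print(o["eef_pos"],o["joint_pos"])
r=bot.spot_point("wrist","lever_pad")
if r:
    i=bot.camera_info("wrist");from scipy.spatial.transform import Rotation as R
    T=np.array(i["hand_eye"]);A=R.from_quat(o["tool_rot"]).as_matrix()
    d=A@T[:3,:3]@np.linalg.inv(i["intrinsics"])@np.r_[r[0]["uv"],1];p=A@T[:3,3]+o["eef_pos"]
    print(p+d*(0.166-p[2])/d[2])
E
```

```text
clock: 3.0
eef_pos: [0.6173, -0.1646, 0.2128]
tool_rot: [0.184, 0.983, 0.0, -0.003]
ft_force: [0.1, 0.6, 0.7]
grip_width: 0.0001
grasp_force: 0.0
side [{'uv': [310.7, 238.7], 'confidence': 0.67}]
top [{'uv': [345.1, 161.9], 'confidence': 0.67}]
wrist [{'uv': [251.4, 229.4], 'confidence': 0.75}]
[ 0.61927327 -0.16440042  0.21707262] [-2.59486083e-01  5.39542442e-01  3.55010100e-01  1.38346689e+00
 -3.85535093e-06  1.09537912e-01]
[ 0.62268102 -0.16700013  0.166     ]
```

View pics/b.png

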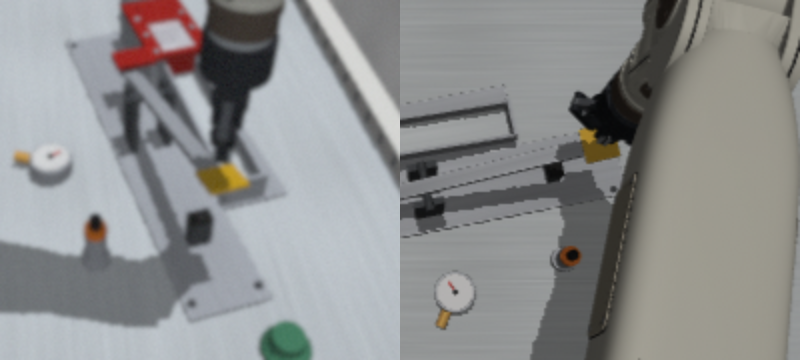

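The picture shows the closed fingertips just above the yellow pad, and three views put the pad at about (0.622, -0.168). Pressing now, stopping just short of the hard stop.

```bash
python3 -m inch '[2,-3,-10,0,0,0,0, 2,-3,-20,0,0,0,0, 2,-3,-26,0,0,0,0, 2,-3,-31,0,0,0,0, 2,-4,-38,0,0,0,0, 2,-5,-46,0,0,0,0, 3,-6,-54,0,0,0,0, 3,-6,-62,0,0,0,0]'
python3 -m inch '[0,-1,-8,0,0,0,0, 0,-1,-16,0,0,0,0, 0,-1,-24,0,0,0,0, 0,-1,-32,0,0,0,0, 0,-1,-40,0,0,0,0, 0,0,-48,0,0,0,0, 0,0,-55,0,0,0,0, 0,0,-59,0,0,0,0]'
```

```text
clock: 4.02
eef_pos: [0.6226, -0.1727, 0.1545]
tool_rot: [0.184, 0.983, -0.001, 0.002]
ft_force: [0.8, -2.0, 7.9]
grip_width: 0.0
grasp_force: 3.6
clock: 4.68
eef_pos: [0.623, -0.1734, 0.0954]
tool_rot: [0.185, 0.983, -0.002, 0.002]
ft_force: [0.7, -5.0, 8.1]
grip_width: 0.0001
grasp_force: 4.4
```

```bash
python3 -m inch '[0,0,-2,0,0,0,0, 0,0,-2,0,0,0,0, 0,0,-2,0,0,0,0, 0,0,-2,0,0,0,0, 0,0,-2,0,0,0,0, 0,0,-2,0,0,0,0, 0,0,-2,0,0,0,0, 0,0,-2,0,0,0,0]'
python3 -m inch '[0,0,0,0,0,0,0, 0,0,0,0,0,0,0, 0,0,0,0,0,0,0, 0,0,0,0,0,0,0, 0,0,0,0,0,0,0, 0,0,0,0,0,0,0, 0,0,0,0,0,0,0, 0,0,0,0,0,0,0]'
python3 - <<'E'
from h import *
s=bot.camera("side");t=bot.camera("top")
r=[bot.spot_point(c,"ball_center") for c in("side","top")];print(r)
if all(r):
    b=tri(r[0][0]["uv"],r[1][0]["uv"]);d=b-np.array([.575,.07,0]);print(b,"trap:",d@[.983,.182,0],d@[-.182,.983,0],d[2])
cv2.imwrite("pics/c.png",np.hstack([cv2.resize(s[130:310,200:400],(400,360)),cv2.resize(t[90:270,182:382],(400,360))]))
E
```

```text
clock: 5.35
eef_pos: [0.6229, -0.1733, 0.0937]
tool_rot: [0.185, 0.983, -0.002, 0.002]
ft_force: [-0.0, -4.7, 6.0]
grip_width: 0.0001
grasp_force: 3.4
clock: 6.02
eef_pos: [0.623, -0.1733, 0.0937]
tool_rot: [0.185, 0.983, -0.002, 0.002]
ft_force: [0.6, -5.5, 5.7]
grip_width: 0.0003
grasp_force: 3.4
[[], [{'uv': [290.7, 148.9], 'confidence': 0.38}]]
```

View pics/c.png

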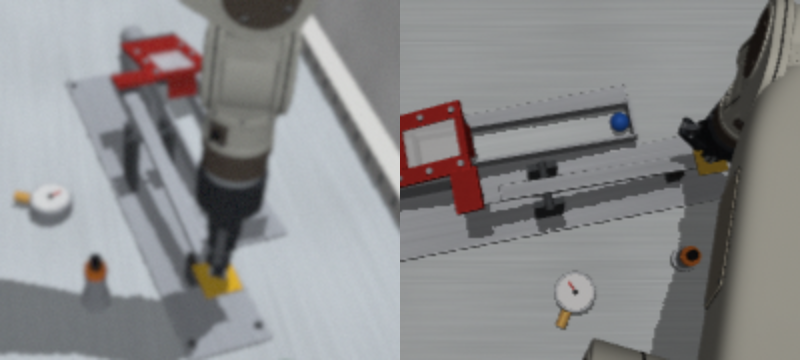

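The ball, blue in the top view at full-image pixel (292,151), is at the chute's lower end, and the flap is raised. Easing the lever up slowly.

```bash
python3 -m inch '[0,-1,5,0,0,0,0, 0,-1,12,0,0,0,0, 0,-1,19,0,0,0,0, 0,-1,26,0,0,0,0, 0,-1,33,0,0,0,0, 0,-1,40,0,0,0,0, 0,0,47,0,0,0,0, 0,0,54,0,0,0,0]'
python3 -m inch '[0,0,6,0,0,0,0, 0,1,12,0,0,0,0, 0,1,18,0,0,0,0, 0,2,24,0,0,0,0, 0,2,29,0,0,0,0, 0,3,33,0,0,0,0, 0,3,37,0,0,0,0, 0,3,41,0,0,0,0]'
python3 -m inch '[0,0,4,0,0,0,0, 0,0,8,0,0,0,0, 0,0,14,0,0,0,0, 0,0,24,0,0,0,0, 0,0,40,0,0,0,0, 0,0,60,0,0,0,0, 0,0,80,0,0,0,0, 0,0,80,0,0,0,0]'
python3 -m inch '[-25,-5,10,0,0,0,0, -55,-10,20,0,0,0,0, -85,-20,30,0,0,0,0, -115,-30,30,0,0,0,0, -145,-40,30,0,0,0,0, -170,-50,30,0,0,0,0, -170,-50,30,0,0,0,0, -170,-50,30,0,0,0,0]'
python3 - <<'E'
from h import *
s=bot.camera("side");t=bot.camera("top")
for n in("ball_center","lever_pad","lever_pivot","flap_edge"):
    r=[bot.spot_point(c,n) for c in("side","top")];print(n,[q[:1] for q in r])
    if all(r):print(tri(r[0][0]["uv"],r[1][0]["uv"]).round(3))
cv2.imwrite("pics/d.png",np.hstack([cv2.resize(s[130:310,200:400],(400,360)),cv2.resize(t[90:270,182:382],(400,360))]))
E
```

```text
clock: 6.88
eef_pos: [0.6218, -0.1698, 0.1477]
tool_rot: [0.183, 0.983, 0.001, 0.0]
ft_force: [-0.4, 1.1, 5.2]
grip_width: 0.0003
grasp_force: 2.8
clock: 7.55
eef_pos: [0.6215, -0.1666, 0.1874]
tool_rot: [0.183, 0.983, 0.001, -0.001]
ft_force: [-0.2, 3.1, 3.8]
grip_width: 0.0002
grasp_force: 2.2
clock: 8.22
eef_pos: [0.6235, -0.1689, 0.2728]
tool_rot: [0.184, 0.983, -0.001, 0.004]
ft_force: [0.1, -0.5, 0.5]
grip_width: -0.0
grasp_force: 0.0
clock: 8.88
eef_pos: [0.4507, -0.2186, 0.2979]
tool_rot: [0.185, 0.983, -0.0, 0.0]
ft_force: [0.6, -0.2, 0.3]
grip_width: 0.0003
grasp_force: 0.0
ball_center [[{'uv': [322.8, 239.2], 'confidence': 0.7}], [{'uv': [287.7, 148.1], 'confidence': 0.51}]]
[ 0.7   -0.036  0.015]
lever_pad [[{'uv': [312.2, 238.2], 'confidence': 0.83}], [{'uv': [345.0, 164.7], 'confidence': 0.69}]]
[ 0.614 -0.175  0.171]
lever_pivot [[{'uv': [274.7, 198.3], 'confidence': 0.72}], [{'uv': [256.2, 185.5], 'confidence': 0.69}]]
[0.569 0.064 0.094]
flap_edge [[{'uv': [292.9, 175.2], 'confidence': 0.71}], [{'uv': [216.2, 161.5], 'confidence': 0.76}]]
[0.644 0.182 0.085]
```

View pics/d.png

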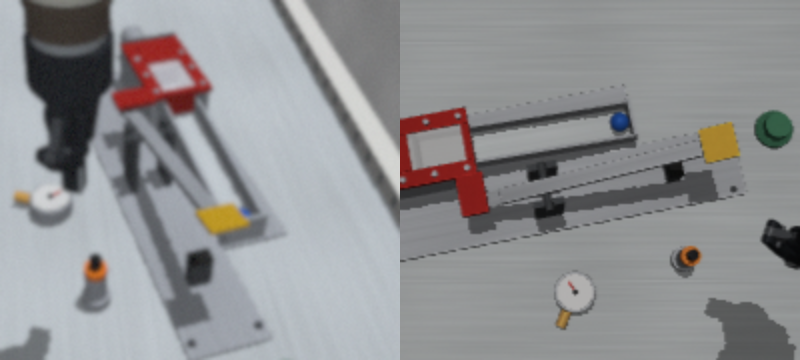

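The ball is at the chute end, the yellow end is up again and the arm is clear. I'll compare the flap and lever with the first pictures before handing in.

Run:
```python
from h import *
out=[]
for c,(y,x) in(("side",(130,220)),("top",(130,150))):
    a=cv2.imread(f"pics/{c}.png");b=bot.camera(c)
    for m in(a,b):out.append(cv2.resize(m[y:y+90,x:x+120],(400,300)))
    g=[cv2.cvtColor(m[y:y+90,x:x+120],6).astype(np.float32) for m in(a,b)]
    # flap only / lever only shift
    for n,(r0,r1,c0,c1) in {"side":{"flap":(10,60,30,90),"lever":(60,90,40,90)},"top":{"flap":(10,65,5,75),"lever":(35,65,80,120)}}[c].items():
        print(c,n,cv2.phaseCorrelate(g[0][r0:r1,c0:c1].copy(),g[1][r0:r1,c0:c1].copy()))
cv2.imwrite("pics/e.png",np.vstack([np.hstack(out[:2]),np.hstack(out[2:])]))
```

```text
side flap ((0.19189883205399738, -0.010137110962347151), 0.8016805057525634)
side lever ((-0.02674202024861927, 0.01970342823832283), 1.0447576367060343)
top flap ((-0.023264376653514773, 0.007070807105371557), 0.9923777209387885)
top lever ((-0.01206086736778289, -0.026101187238623424), 1.0027780373891195)
```

View pics/e.png

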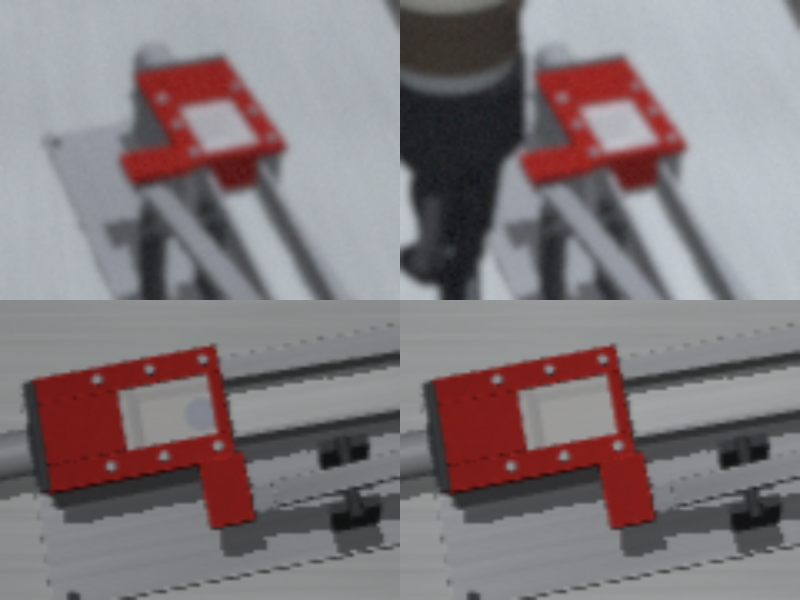

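Before (left) and after (right) match to within 0.2 px: the flap is shut, the lever is back in its saddle, and the ball no longer shows in the window.

```bash
python3 -c "
from workcell import bot
print(bot.job_done())"
```

```text
the job is handed in; nothing more can be done
None
```

The job is handed in, verdict not reported: the ball lies at the chute's lower end, the flap is shut after a slow release, the lever is back in its saddle with its yellow end up, and the arm is clear.

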